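# Tilt the cookbook stand

### The arm

A 6-joint arm with a two-finger parallel gripper is mounted at the origin on the work surface; the furniture and walls round the work are solid. World frame = base frame: x ahead of the robot, y to its left, z up, the work surface at z = 0. Lengths are in m, angles in rad, forces in N, time in s.
With the tool pointing down it reaches from about 0.25 to 0.775 m from the base axis. Payload 8.9 kg.
Tool frame: the origin (TCP) lies midway between the tips of the shut fingers; the grasp point (between the pads) lies 19 mm behind it; z points along the fingers, y is the line along which they close (so a half turn about z gives the same grasp; the last joint's range is limited). The gripper opens to 85 mm and grips with 20 to 120 N. Pads are 22 mm wide; open, the fingers measure 114 mm over their backs; the gripper's body (76 mm by 85 mm) begins 54 mm behind the grasp point. The pads swing forward as they close: fully open they stand 13 mm farther back than shut.
Start: joints at [-1.371, 0.291, -0.153, 1.127, 0, 1.431], TCP at [0.174, -0.495, 0.231] pointing down, gripper open.
Joint ranges: [-2.52, 2.52], [-0.91, 1.74], [-1.3, 1.37], [-1.96, 2.02], [-1.52, 1.47], [-3.14, 3.14]. Speed limits (rad/s): [2.22, 2.22, 2.79, 3.14, 3.14, 3.14].

### API

Orientations are given as a unit quaternion [w, x, y, z].
In Python, from cell import env gives the robot as it stands.
- The arm moves only by the tool send_rows, never from a script. Its argument "steps" is a list of rows, each an object of numbers: "dx", "dy", "dz": the shift along the tool's x, y, z in m; "rx", "ry", "rz": the turn, a rotation vector about the tool's x, y, z in rad. In form: [{"dx": .., "dy": .., "dz": .., "rx": .., "ry": .., "rz": ..}, ...]. A call has 1 to 5 rows; each row is the pose to reach, as a shift and turn from the pose commanded when the call began, along the tool's axes at that moment; what a row does not reach only later rows make up. A row lasts 1/12 s, in which the tool goes at most 41.7 mm and 7.16 degrees, less where a joint would pass 70% of its speed; a pose out of reach is approached as far as the arm can. A call with a gripper value outside its range is refused whole. "hand" is the gripper command: -1 is fully open, 1 is shut, values between are in proportion, set as the call begins (left out, the last holds). The fingers move at their own pace and stop on an object; "newtons" is the grip in N (left out, the last holds). Time passes only in rows, so rows that repeat a pose let the fingers close. It gives the time, the measured TCP pose, the force, the opening and the grip force at its end, in the units of the state.
- env.get_state(): the state, without advancing time (a new reading comes with each control period).
- env.snapshot(name): name is "scene" or "top" or "wrist"; returns the picture (480x640x3 uint8, red, green, blue); there is no depth.
- env.get_calibration(name): a dict with "K" (3x3 intrinsics, pixels), "cam_to_world" (4x4, takes a point from camera to world coordinates). Camera axes: x right, y down, z forward; pixel columns grow to the right and rows downward; lengths in m; the calibration is good to about 2 mm. A picture is of the moment at which its call begins: read the wrist's pose just before it. get_calibration takes no time and is no camera call; for the wrist camera it gives the pose at the moment of the call.
- env.close_job(): hands the job in; it is judged then, once.
Trained networks look in the newest picture that a camera, given by its name, has taken for a name from the list of things; names that differ only in an ending like _2 or _b are one class to them, and where a whole thing is asked for, a point or a joint stands for the part that bears it (a point fixed in the world has none). Each returns a list of dicts, best first, with "conf" (0 to 1); they miss things now and then, are a little off and sometimes report something else, mostly with a low value. They report only what shows in the picture. A call takes as long as a camera call.
- env.look_for(camera, query): "bbox" ([left, top, right, bottom] in pixels, round what is visible of it).
- env.mark_of(camera, query): "centre" ([column, row] in pixels: a listed point, or the origin of a listed thing).
The state is a dict: "time_s": time; "joint_positions": joint angles; "qvel": joint speeds; "joint_efforts": joint torques, N m; "tool_pos": TCP position; "tcp_rot": TCP orientation; "contact_force": force on the tool from outside, world axes, zero at the start; "moment": the same for the moment, N m; "width": opening from 0.0 (shut) to 1.0 (fully open); "finger_force": force on a finger pad.
Only numpy, scipy, OpenCV 4.12 (cv2) and the standard library are available. Lean on these libraries where they do the work, as an engineer would, in place of code of your own. Each camera call takes 0.05 s, during which the arm holds its last target. There are 200 camera calls.

### The job

Two folding wooden book stands are on the kitchen table. Tilt the back board of the wide one (for the cookbook) until it leans 35 degrees back from upright, then let go and check that its stiff hinge holds it there. Leave the narrow stand as it is.

Things in the scene. Friction and masses are not known exactly. Their poses are not given: they have to be found in the camera images.
- wide_stand: Wide folding book stand of dark wood, left or right of the fruit bowl, fixed to the table. Base 140 mm deep (x), 180 mm wide (y), 12 mm thick; a lip on its front edge rises to 25 mm. Origin: centre of the base's underside, on the table; its -x is the front (robot's side, within 17 degrees), z up. The space in front of the back board, above the base, is clear.
- wide_back (a joint): Lean of the wide stand's back board (180 mm wide, 10 mm thick): 0 upright, growing as its top goes back (stand's +x), stop at 0.95 rad; starts at 0 to 0.15. Hinge axis along the stand's y at x = +20, z = 22 mm, in the middle of the board's thickness; top edge 125 mm from it. Stiff friction hinge (0.3 N m, 2 to 5 N near the top), no spring: stays where left.
- narrow_stand: A second stand of the same make and depth, only 85 mm wide, with a back board whose top edge is 100 mm from its hinge axis, on the other side of the fruit bowl. Not to be altered. Origin and axes as for the wide stand. The bowl between the stands is about 200 mm high with its fruit; a bare wall rises behind them, about 0.62 m ahead of the robot's base.
- narrow_top (a point): Middle of the top edge of the narrow stand's back board, which starts at any lean from 0.1 to 0.9 rad.

How it is judged:
At the end, for the whole second after the job is handed in: The wide stand's back board stands still by itself, leaning 35 degrees back from upright, give or take 10 degrees (joint 0.436 to 0.785 rad), and the narrow stand's back board is within 15 mm of where it began (value of joint wide_back between 0.4363 and 0.7854 rad and velocity of joint wide_back between -0.03 and 0.03 rad/s and distance of narrow_top from where it was at the start of the episode below 0.015 m); the robot touches nothing.
It fails at once if the narrow stand's back board is moved by more than 15 mm (distance of narrow_top from where it was at the start of the episode above 0.015 m).
It also fails if it takes over 35 s, if anything falls off the work surface, if the arm or the gripper's body presses on something with over 40 N, if the wrist force passes 120 N, or if a joint passes its speed limit or range.

## Working session

There is one attempt and no reset: what is moved stays moved. The work goes in short steps, Python scripts to look and compute and a tool call to move; the robot and the scene stay as the last step left them, time stands still between calls to the robot, and variables do not carry over. Pictures are saved under pics/ and viewed, at most 10 in all, crops included, and the job is handed in when it is done.

Besides the shell and the picture viewer there is one more tool, called after "Call:" as a command line: name --argument value ..., lists and objects as JSON in quotes. send_rows: Moves the arm, as the interface text tells. Its arguments: {"type":"object","properties":{"steps":{"type":"array","items":{"type":"object","properties":{"dx":{"type":"number"},"dy":{"type":"number"},"dz":{"type":"number"},"rx":{"type":"number"},"ry":{"type":"number"},"rz":{"type":"number"}}}},"hand":{"type":"number"},"newtons":{"type":"number"}},"required":["steps"]}

```bash
mkdir -p pics; python3 - <<'E'
from cell import env
import cv2,numpy as np
for c in ["scene","top"]:
    im=env.snapshot(c); cv2.imwrite(f"pics/{c}0.png",im[:,:,::-1])
    for q in ["wide_stand","narrow_stand"]:
        print(c,q,env.look_for(c,q)[:2],env.mark_of(c,q)[:2])
    k=env.get_calibration(c); print(np.round(k["K"],1).tolist(),np.round(k["cam_to_world"],3).tolist())
s=env.get_state();print(s)
E
```

```text
scene wide_stand [{'bbox': [211.0, 207.4, 248.1, 258.2], 'conf': 0.8}] []
scene narrow_stand [{'bbox': [413.9, 241.0, 489.3, 316.8], 'conf': 0.73}, {'bbox': [212.5, 209.3, 241.6, 237.1], 'conf': 0.71}] [{'centre': [446.8, 302.4], 'conf': 0.88}]
[[523.7, 0.0, 322.9], [0.0, 523.7, 228.8], [0.0, 0.0, 1.0]] [[0.52, -0.329, 0.788, -0.466], [-0.854, -0.224, 0.47, -0.552], [0.022, -0.918, -0.397, 0.561], [0.0, 0.0, 0.0, 1.0]]
top wide_stand [{'bbox': [122.8, 206.4, 223.7, 276.7], 'conf': 0.81}] [{'centre': [183.8, 241.9], 'conf': 0.59}]
top narrow_stand [{'bbox': [437.3, 160.1, 488.1, 244.4], 'conf': 0.76}, {'bbox': [122.1, 211.1, 222.8, 238.5], 'conf': 0.62}] [{'centre': [458.4, 213.5], 'conf': 0.7}]
[[552.8, 0.0, 317.9], [0.0, 552.8, 232.3], [0.0, 0.0, 1.0]] [[-0.0, -0.99, 0.144, 0.265], [-1.0, 0.003, 0.02, -0.005], [-0.02, -0.144, -0.989, 1.213], [0.0, 0.0, 0.0, 1.0]]
{'time_s': 0.5, 'joint_positions': array([-1.37131384e+00,  2.90741603e-01, -1.53416666e-01,  1.12670051e+00,
       -2.51004317e-05,  1.43145661e+00]), 'qvel': array([-1.36062934e-05,  4.87090989e-04,  1.74799666e-03,  5.69214049e-04,
        5.22417771e-04,  2.67748818e-04]), 'joint_efforts': array([-1.34296424e-03, -5.36658525e+01,  3.31438458e+01,  3.16265927e-03,
       -1.12300006e-04,  6.02653330e-06]), 'tool_pos': array([ 0.17447095, -0.49514611,  0.23127725]), 'tcp_rot': array([-3.08353961e-05,  9.85684226e-01,  1.68601912e-01, -1.34834352e-05]), 'contact_force': array([ 0.31561879, -0.70386656,  0.0446278 ]), 'moment': array([ 0.06942128,  0.02793947, -0.00145421]), 'finger_force': 0.0, 'width': 1.0013337359237042}
```

View pics/scene0.png

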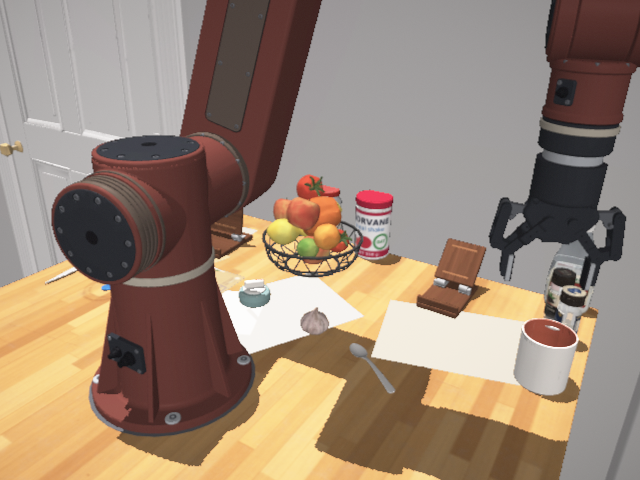

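View pics/top0.png

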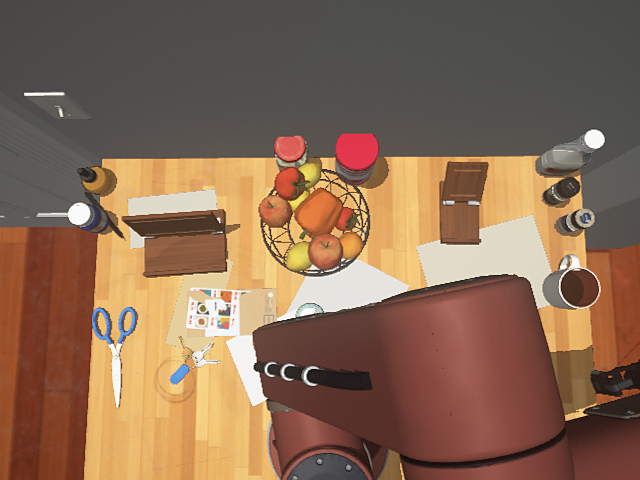

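```bash
cat > h.py <<'E'
from cell import env
import cv2,numpy as np
def onz(c,px,z):
    k=env.get_calibration(c);T=k["cam_to_world"]
    d=T[:3,:3]@np.linalg.inv(k["K"])@[px[0],px[1],1.]
    o=T[:3,3]; return o+d*(z-o[2])/d[2]
E
python3 - <<'E'
from h import *
im=cv2.imread("pics/top0.png")[190:290,100:250]
cv2.imwrite("pics/crop0.png",cv2.resize(im,None,fx=5,fy=5,interpolation=cv2.INTER_CUBIC))
for p,z in [((145,276),.025),((227,271),.025),((458.4,213.5),0),((183.8,241.9),0),((124,216),.145),((224,210),.145)]: print(p,onz("top",p,z).round(3))
E
```

```text
(145, 276) [0.343 0.392 0.025]
(227, 271) [0.354 0.215 0.025]
(458.4, 213.5) [ 0.482 -0.293  0.   ]
(183.8, 241.9) [0.421 0.317 0.   ]
(124, 216) [0.454 0.399 0.145]
(224, 210) [0.465 0.201 0.145]
```

View pics/crop0.png

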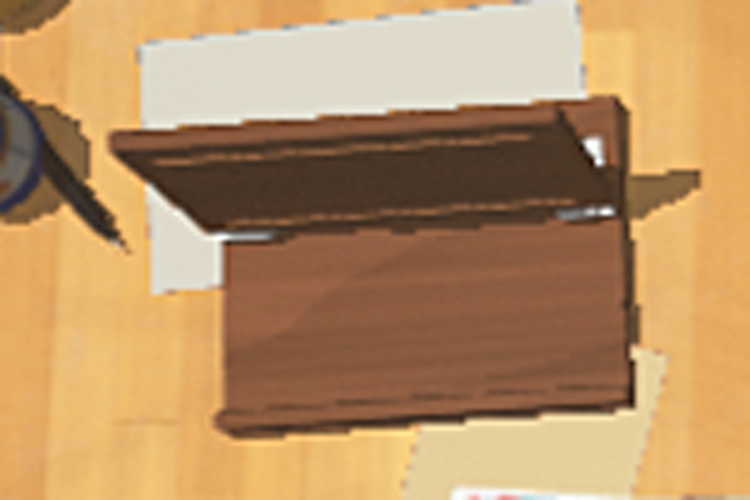

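```bash
python3 - <<'E'
from h import *
p=np.array([.174,-.495,.231]);yaw=.339
W=[(p+[-.02,.08,.125],yaw)]
for k in range(1,6):
    a=-1.19+.361*k; W.append((np.array([.45*np.cos(a),.45*np.sin(a),.356]),.339+.573*k))
for q,y in W:
    d=q-p; c,s=np.cos(yaw),np.sin(yaw)
    print(q.round(3),"dx %.3f dy %.3f dz %.3f rz %.3f"%(c*d[0]+s*d[1], s*d[0]-c*d[1], -d[2], -(y-yaw)))
    p,yaw=q,y
E
```

```text
[ 0.154 -0.415  0.356] dx 0.008 dy -0.082 dz -0.125 rz -0.000
[ 0.304 -0.332  0.356] dx 0.169 dy -0.029 dz -0.000 rz -0.573
[ 0.402 -0.203  0.356] dx 0.162 dy -0.002 dz -0.000 rz -0.573
[ 0.447 -0.048  0.356] dx 0.158 dy 0.032 dz -0.000 rz -0.573
[0.436 0.113 0.356] dx 0.148 dy 0.065 dz -0.000 rz -0.573
[0.368 0.26  0.356] dx 0.131 dy 0.095 dz -0.000 rz -0.573
```

Call:
send_rows --steps '[{"dz": -0.04},{"dz": -0.08},{"dz": -0.12},{"dz": -0.125}]' --hand 1 --newtons 30

```text
$.steps[0]: bad value
```

Call:
send_rows --steps '[{"dx": 0.002,"dy": -0.02,"dz": -0.04,"rx": 0,"ry": 0,"rz": 0},{"dx": 0.004,"dy": -0.04,"dz": -0.07,"rx": 0,"ry": 0,"rz": 0},{"dx": 0.006,"dy": -0.06,"dz": -0.1,"rx": 0,"ry": 0,"rz": 0},{"dx": 0.008,"dy": -0.082,"dz": -0.125,"rx": 0,"ry": 0,"rz": 0},{"dx": 0.008,"dy": -0.082,"dz": -0.125,"rx": 0,"ry": 0,"rz": 0}]' --hand 1 --newtons 30

```text
time_s: 0.92
tool_pos: [0.1546, -0.4139, 0.3615]
tcp_rot: [0.003, 0.986, 0.169, 0.0]
contact_force: [-0.0, -1.3, 0.9]
width: 0.299
finger_force: 0.0
```

Call:
send_rows --steps '[{"dx": 0.034,"dy": -0.006,"dz": 0,"rx": 0,"ry": 0,"rz": -0.115},{"dx": 0.068,"dy": -0.012,"dz": 0,"rx": 0,"ry": 0,"rz": -0.23},{"dx": 0.102,"dy": -0.018,"dz": 0,"rx": 0,"ry": 0,"rz": -0.344},{"dx": 0.136,"dy": -0.024,"dz": 0,"rx": 0,"ry": 0,"rz": -0.458},{"dx": 0.169,"dy": -0.029,"dz": 0,"rx": 0,"ry": 0,"rz": -0.573}]'

```text
time_s: 1.33
tool_pos: [0.3058, -0.3306, 0.3561]
tcp_rot: [0.0, 0.897, 0.443, 0.0]
contact_force: [0.9, -0.7, 0.2]
width: 0.0
finger_force: 0.0
```

Call:
send_rows --steps '[{"dx": 0.032,"dy": 0,"dz": 0,"rx": 0,"ry": 0,"rz": -0.115},{"dx": 0.065,"dy": -0.001,"dz": 0,"rx": 0,"ry": 0,"rz": -0.23},{"dx": 0.097,"dy": -0.001,"dz": 0,"rx": 0,"ry": 0,"rz": -0.344},{"dx": 0.13,"dy": -0.002,"dz": 0,"rx": 0,"ry": 0,"rz": -0.458},{"dx": 0.162,"dy": -0.002,"dz": 0,"rx": 0,"ry": 0,"rz": -0.573}]'

```text
time_s: 1.75
tool_pos: [0.403, -0.2009, 0.356]
tcp_rot: [-0.0, 0.735, 0.678, 0.0]
contact_force: [0.1, -0.5, -0.8]
width: -0.001
finger_force: 0.0
```

Call:
send_rows --steps '[{"dx": 0.032,"dy": 0.006,"dz": 0,"rx": 0,"ry": 0,"rz": -0.115},{"dx": 0.063,"dy": 0.013,"dz": 0,"rx": 0,"ry": 0,"rz": -0.23},{"dx": 0.095,"dy": 0.019,"dz": 0,"rx": 0,"ry": 0,"rz": -0.344},{"dx": 0.126,"dy": 0.026,"dz": 0,"rx": 0,"ry": 0,"rz": -0.458},{"dx": 0.158,"dy": 0.032,"dz": 0,"rx": 0,"ry": 0,"rz": -0.573}]'

```text
time_s: 2.17
tool_pos: [0.448, -0.0462, 0.356]
tcp_rot: [0.0, 0.513, 0.858, -0.0]
contact_force: [0.9, -1.2, -0.1]
width: 0.0
finger_force: 0.0
```

Call:
send_rows --steps '[{"dx": 0.03,"dy": 0.013,"dz": 0,"rx": 0,"ry": 0,"rz": -0.115},{"dx": 0.059,"dy": 0.026,"dz": 0,"rx": 0,"ry": 0,"rz": -0.23},{"dx": 0.089,"dy": 0.039,"dz": 0,"rx": 0,"ry": 0,"rz": -0.344},{"dx": 0.118,"dy": 0.052,"dz": 0,"rx": 0,"ry": 0,"rz": -0.458},{"dx": 0.148,"dy": 0.065,"dz": 0,"rx": 0,"ry": 0,"rz": -0.573}]'

```text
time_s: 2.58
tool_pos: [0.4356, 0.115, 0.356]
tcp_rot: [0.0, 0.25, 0.968, -0.0]
contact_force: [1.2, 0.6, -0.7]
width: -0.003
finger_force: 0.0
```

Call:
send_rows --steps '[{"dx": 0.026,"dy": 0.019,"dz": 0,"rx": 0,"ry": 0,"rz": -0.115},{"dx": 0.052,"dy": 0.038,"dz": 0,"rx": 0,"ry": 0,"rz": -0.23},{"dx": 0.079,"dy": 0.057,"dz": 0,"rx": 0,"ry": 0,"rz": -0.344},{"dx": 0.105,"dy": 0.076,"dz": 0,"rx": 0,"ry": 0,"rz": -0.458},{"dx": 0.131,"dy": 0.095,"dz": 0,"rx": 0,"ry": 0,"rz": -0.573}]'

```text
time_s: 3.0
tool_pos: [0.3671, 0.2618, 0.356]
tcp_rot: [-0.0, -0.034, 0.999, -0.0]
contact_force: [0.9, 0.7, -0.7]
width: -0.004
finger_force: 0.0
```

```bash
python3 - <<'E'
from h import *
im=env.snapshot("top"); cv2.imwrite("pics/top1.png",im[:,:,::-1])
a=env.snapshot("wrist"); cv2.imwrite("pics/w1.png",a[:,:,::-1])
s=env.get_state();print(s["tool_pos"],s["tcp_rot"],s["joint_positions"])
k=env.get_calibration("wrist");T=np.linalg.inv(k["cam_to_world"])
o=np.array([.418,.308,0]);X=np.array([np.cos(.062),np.sin(.062),0]);Y=np.array([-X[1],X[0],0])
def pr(x,y,z):
    q=T@np.append(o+X*x+Y*y+[0,0,z],1);u=k["K"]@q[:3];return (u[:2]/u[2]).round()
print([pr(-.07,y,.025) for y in(-.09,.09)])
for th in (0,.1,.2):print(th,[pr(.02+.125*np.sin(th)-.005*np.cos(th),y,.022+.125*np.cos(th)+.005*np.sin(th)) for y in(-.09,.09)])
E
```

```text
[0.36618847 0.26360575 0.35596212] [-3.53394279e-04 -3.54955485e-02  9.99369651e-01  4.92670460e-04] [ 4.60787596e-01  1.08699046e-01 -5.88946209e-02  1.40343996e+00
  1.18917499e-03  3.89781429e-01]
[array([290., 179.]), array([422., 180.])]
0 [array([281., 270.]), array([444., 271.])]
0.1 [array([282., 281.]), array([443., 282.])]
0.2 [array([282., 290.]), array([442., 291.])]
```

View pics/w1.png

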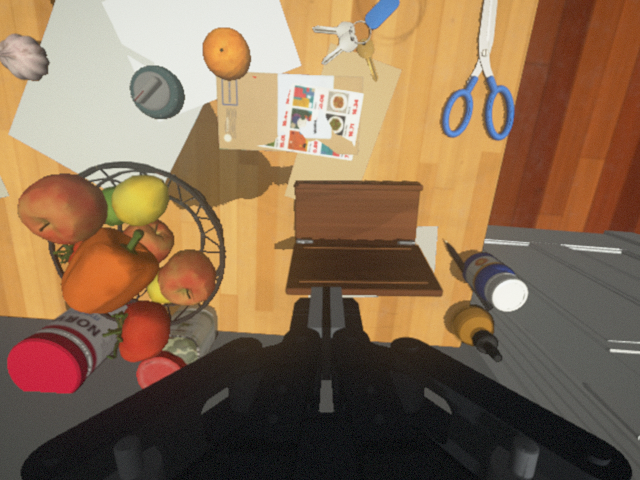

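Call:
send_rows --steps '[{"dx": -0.01,"dy": 0.02,"dz": 0.035,"rx": 0,"ry": 0,"rz": 0},{"dx": -0.02,"dy": 0.035,"dz": 0.07,"rx": 0,"ry": 0,"rz": 0},{"dx": -0.03,"dy": 0.041,"dz": 0.105,"rx": 0,"ry": 0,"rz": 0},{"dx": -0.03,"dy": 0.041,"dz": 0.14,"rx": 0,"ry": 0,"rz": 0},{"dx": -0.03,"dy": 0.041,"dz": 0.17,"rx": 0,"ry": 0,"rz": 0}]'

```text
time_s: 3.52
tool_pos: [0.3953, 0.3027, 0.1836]
tcp_rot: [-0.001, -0.031, 1.0, -0.0]
contact_force: [-0.6, -1.2, 0.1]
width: -0.002
finger_force: 0.0
```

Call:
send_rows --steps '[{"dx": 0,"dy": 0,"dz": 0.03,"rx": 0,"ry": 0,"rz": 0},{"dx": 0,"dy": 0,"dz": 0.06,"rx": 0,"ry": 0,"rz": 0},{"dx": 0,"dy": 0,"dz": 0.086,"rx": 0,"ry": 0,"rz": 0},{"dx": 0,"dy": 0,"dz": 0.086,"rx": 0,"ry": 0,"rz": 0},{"dx": 0,"dy": 0,"dz": 0.086,"rx": 0,"ry": 0,"rz": 0}]'

```text
time_s: 3.93
tool_pos: [0.3948, 0.3023, 0.0996]
tcp_rot: [-0.001, -0.03, 1.0, -0.001]
contact_force: [0.9, 0.3, 0.6]
width: 0.001
finger_force: 0.0
```

Call:
send_rows --steps '[{"dx": -0.006,"dy": 0,"dz": 0,"rx": 0,"ry": 0,"rz": 0},{"dx": -0.012,"dy": 0,"dz": 0,"rx": 0,"ry": 0,"rz": 0},{"dx": -0.018,"dy": 0,"dz": 0,"rx": 0,"ry": 0,"rz": 0},{"dx": -0.024,"dy": 0,"dz": 0,"rx": 0,"ry": 0,"rz": 0},{"dx": -0.03,"dy": 0,"dz": 0,"rx": 0,"ry": 0,"rz": 0}]'

```text
time_s: 4.35
tool_pos: [0.4267, 0.3054, 0.1011]
tcp_rot: [0.001, -0.031, 1.0, 0.0]
contact_force: [0.8, 0.3, -0.2]
width: 0.004
finger_force: 0.0
```

Call:
send_rows --steps '[{"dx": -0.004,"dy": 0,"dz": 0,"rx": 0,"ry": 0,"rz": 0},{"dx": -0.008,"dy": 0,"dz": 0,"rx": 0,"ry": 0,"rz": 0},{"dx": -0.01,"dy": 0,"dz": 0,"rx": 0,"ry": 0,"rz": 0}]'

```text
time_s: 4.6
tool_pos: [0.4359, 0.3058, 0.1003]
tcp_rot: [0.0, -0.031, 1.0, 0.0]
contact_force: [-0.7, -0.5, 0.4]
width: -0.001
finger_force: 0.7
```

Call:
send_rows --steps '[{"dx": -0.003,"dy": 0,"dz": 0,"rx": 0,"ry": 0,"rz": 0},{"dx": -0.006,"dy": 0,"dz": 0,"rx": 0,"ry": 0,"rz": 0}]'

```text
time_s: 4.77
tool_pos: [0.4404, 0.306, 0.1]
tcp_rot: [-0.001, -0.031, 1.0, -0.0]
contact_force: [-3.4, 1.0, -2.1]
width: -0.001
finger_force: 1.7
```

Call:
send_rows --steps '[{"dx": -0.003,"dy": 0,"dz": 0,"rx": 0,"ry": 0,"rz": 0},{"dx": -0.006,"dy": 0,"dz": 0,"rx": 0,"ry": 0,"rz": 0}]'

```text
time_s: 4.93
tool_pos: [0.4466, 0.3062, 0.0999]
tcp_rot: [-0.001, -0.031, 1.0, -0.0]
contact_force: [-4.2, -0.8, -1.8]
width: -0.0
finger_force: 1.6
```

Call:
send_rows --steps '[{"dx": -0.005,"dy": 0,"dz": 0,"rx": 0,"ry": 0,"rz": 0},{"dx": -0.01,"dy": 0,"dz": 0,"rx": 0,"ry": 0,"rz": 0},{"dx": -0.015,"dy": 0,"dz": 0,"rx": 0,"ry": 0,"rz": 0},{"dx": -0.02,"dy": 0,"dz": 0,"rx": 0,"ry": 0,"rz": 0},{"dx": -0.024,"dy": 0,"dz": 0,"rx": 0,"ry": 0,"rz": 0}]'

```text
time_s: 5.35
tool_pos: [0.4722, 0.3081, 0.1004]
tcp_rot: [0.0, -0.031, 1.0, 0.0]
contact_force: [-3.0, -0.5, -0.0]
width: 0.004
finger_force: 1.2
```

Call:
send_rows --steps '[{"dx": -0.004,"dy": 0,"dz": 0,"rx": 0,"ry": 0,"rz": 0},{"dx": -0.006,"dy": 0,"dz": 0,"rx": 0,"ry": 0,"rz": 0},{"dx": -0.006,"dy": 0,"dz": 0,"rx": 0,"ry": 0,"rz": 0}]'

```text
time_s: 5.6
tool_pos: [0.4781, 0.3084, 0.1004]
tcp_rot: [0.001, -0.031, 1.0, 0.0]
contact_force: [-0.7, 0.1, -0.3]
width: -0.004
finger_force: 0.0
```

Call:
send_rows --steps '[{"dx": 0.01,"dy": 0,"dz": 0,"rx": 0,"ry": 0,"rz": 0},{"dx": 0.03,"dy": 0,"dz": 0,"rx": 0,"ry": 0,"rz": 0},{"dx": 0.05,"dy": 0,"dz": 0,"rx": 0,"ry": 0,"rz": 0},{"dx": 0.06,"dy": 0,"dz": -0.02,"rx": 0,"ry": 0,"rz": 0},{"dx": 0.07,"dy": 0,"dz": -0.06,"rx": 0,"ry": 0,"rz": 0}]'

```text
time_s: 6.02
tool_pos: [0.4033, 0.3024, 0.1575]
tcp_rot: [-0.003, -0.031, 1.0, -0.002]
contact_force: [0.1, 0.9, 0.1]
width: -0.003
finger_force: 0.0
```

Call:
send_rows --steps '[{"dx": 0.01,"dy": -0.01,"dz": -0.04,"rx": 0,"ry": 0,"rz": 0},{"dx": 0.02,"dy": -0.02,"dz": -0.08,"rx": 0,"ry": 0,"rz": 0},{"dx": 0.03,"dy": -0.03,"dz": -0.12,"rx": 0,"ry": 0,"rz": 0},{"dx": 0.04,"dy": -0.041,"dz": -0.15,"rx": 0,"ry": 0,"rz": 0},{"dx": 0.045,"dy": -0.041,"dz": -0.19,"rx": 0,"ry": 0,"rz": 0}]'

```text
time_s: 6.43
tool_pos: [0.3629, 0.2586, 0.3518]
tcp_rot: [0.0, -0.031, 1.0, -0.0]
contact_force: [1.7, 1.2, -0.7]
width: -0.001
finger_force: 0.0
```

```bash
python3 - <<'E'
from h import *
a=env.snapshot("top"); cv2.imwrite("pics/t2.png",a[:,:,::-1])
k=env.get_calibration("wrist")
a=env.snapshot("wrist"); cv2.imwrite("pics/w2.png",a[:,:,::-1])
o=np.array([.418,.308,0]);X=np.array([np.cos(.062),np.sin(.062),0]);Y=np.array([-X[1],X[0],0])
def pr(c,x,y,z):
    k=env.get_calibration(c);T=np.linalg.inv(k["cam_to_world"])
    q=T@np.append(o+X*x+Y*y+[0,0,z],1);u=k["K"]@q[:3];return (u[:2]/u[2]).round().tolist()
for c in("wrist","top"):
  print(c,[pr(c,-.07,y,.025) for y in(-.09,.09)])
  for th in (.4,.5,.6,.7,.8):print(th,[pr(c,.02+.125*np.sin(th)-.005*np.cos(th),y,.022+.125*np.cos(th)+.005*np.sin(th)) for y in(-.09,.09)])
E
```

```text
wrist [[292.0, 177.0], [423.0, 177.0]]
0.4 [[286.0, 305.0], [440.0, 305.0]]
0.5 [[287.0, 312.0], [438.0, 311.0]]
0.6 [[288.0, 317.0], [435.0, 317.0]]
0.7 [[289.0, 321.0], [433.0, 321.0]]
0.8 [[290.0, 325.0], [430.0, 324.0]]
top [[227.0, 271.0], [144.0, 276.0]]
0.4 [[214.0, 200.0], [124.0, 205.0]]
0.5 [[215.0, 194.0], [125.0, 200.0]]
0.6 [[215.0, 190.0], [126.0, 196.0]]
0.7 [[216.0, 186.0], [128.0, 191.0]]
0.8 [[216.0, 182.0], [129.0, 188.0]]
```

View pics/w2.png

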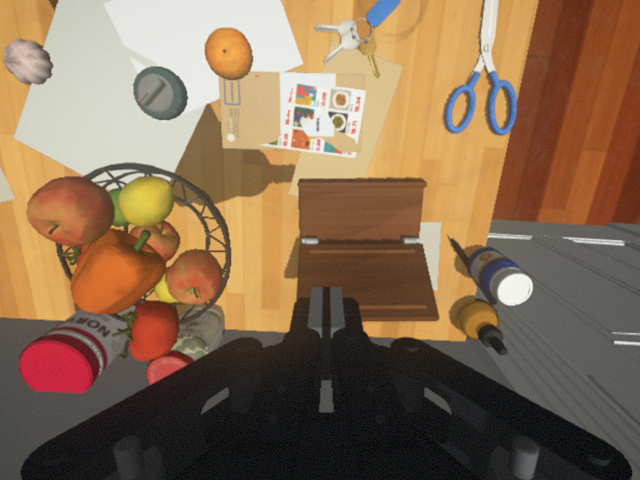

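View pics/t2.png

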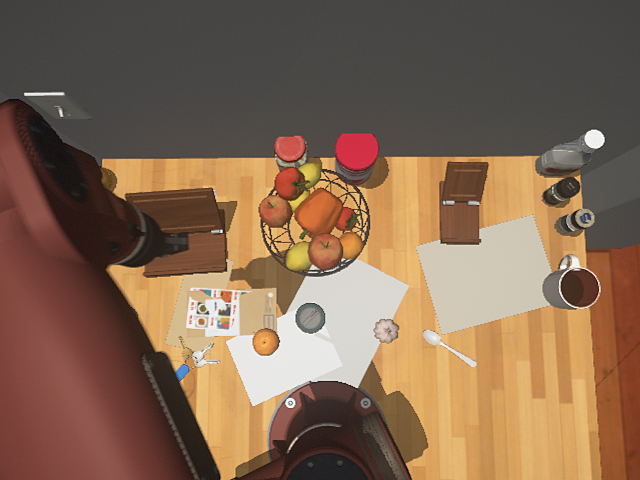

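Call:
send_rows --steps '[{"dx": 0,"dy": 0,"dz": 0,"rx": 0,"ry": 0,"rz": 0},{"dx": 0,"dy": 0,"dz": 0,"rx": 0,"ry": 0,"rz": 0},{"dx": 0,"dy": 0,"dz": 0,"rx": 0,"ry": 0,"rz": 0},{"dx": 0,"dy": 0,"dz": 0,"rx": 0,"ry": 0,"rz": 0},{"dx": 0,"dy": 0,"dz": 0,"rx": 0,"ry": 0,"rz": 0}]'

```text
time_s: 6.95
tool_pos: [0.3646, 0.2602, 0.3494]
tcp_rot: [-0.001, -0.031, 1.0, -0.0]
contact_force: [-0.1, 0.5, -0.3]
width: -0.001
finger_force: 0.0
```

```bash
python3 - <<'E'
from h import *
a=env.snapshot("top")[:,:,::-1]; b=cv2.imread("pics/t2.png")
d=cv2.absdiff(np.ascontiguousarray(a),b)[180:280,160:235]
print(d.mean(),(d.max(2)>40).sum(), env.get_state()["contact_force"])
if (d.max(2)>40).sum()<60: print(env.close_job())
E
```

```text
1.9216444444444445 64 [ 0.33163722  0.60043415 -0.10341143]
```

```bash
python3 - <<'E'
from h import *
a=env.snapshot("top")[:,:,::-1]; b=cv2.imread("pics/t2.png")
d=cv2.absdiff(np.ascontiguousarray(a),b).max(2)[180:280,160:235]
r,c=np.where(d>40); print(np.median(c)+160,c.max()+160,r.min()+180,r.max()+180, (d[:45,30:]>40).sum())
if (d[:45,30:]>40).sum()<5: print(env.close_job())
E
```

```text
181.5 234 229 268 0
the job is handed in; nothing more can be done
None
```

The wide stand's back board now leans about 35° back (roughly 0.6 rad by both cameras), its hinge held it there for half a second after release, the arm is clear of everything, the narrow stand was not touched, and the job is handed in; the verdict was not reported back.

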